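# Last brass tee from the tip-out bin

## Task

Tip the blue parts bin forward on its pivot as far as it goes, take the brass tee fitting out of its back compartment and set it gently, without dropping it, standing upright (stem up) on the floor of the white tray. Leave the blue bin tipped forward, so that it can be refilled.

Things in the scene. Friction and masses are not known exactly. Their poses are not given: they have to be found in the camera images.
- blue_bin (a joint): Forward tilt of the blue bin, rad: 0 shut (floor level), stop at 0.70. Stiff hinge: stays where left; needs up to 10 N at the tab. Pivot: the bin's lower front edge, 20 mm above the table, level along y. Fixed frame: grey side plates 144 mm over all, clear roof 55 to 131 mm behind the pivot, 128 to 132 mm above the table. Like units beside it (yellow, red bins) hold other tees.
- blue_tab (a point): Grip point of the blue tab on the bin's front wall, tilting with it. Tab 26 mm wide (y), 8 thick (x); its top is 18 above this point, the wall's top 32 below. At tilt 0: x front to back (away from the robot), z up. In this frame, mm: pivot at x -4, z -82; bin x -4 to 116, y -64 to 64, floor top z -78; cross wall x 48 to 52, top z -60; back compartment x 52 to 112, rear wall top z -58, sides z -56.
- brass_tee: Brass tee fitting, about 140 g, standing loose in the blue bin's back compartment; as the bin tips it may slide forward to the cross wall. Origin: centre of its underside; z up along the stem. Body a 22 mm cube; horizontal run 44 mm long (along its x), 21 mm across; round upright stem 18 mm in diameter, from z 22 to z 55 mm.
- white_tray: Shallow open white tray, fixed to the bench, 100 (x) by 130 (y) mm outside, 16 mm high, walls and floor 4 mm thick. Origin: centre of its underside, on the table; z up. The like black tray is a bystander.

How it is judged:
By the outcome, as a careful person would: the job done as asked, in the order asked, and still so for the second after the job is handed in, with the robot touching nothing.
It also fails if it takes over 51 s, if anything falls off the work surface, if the arm or the gripper's body presses on something with over 40 N, if the wrist force passes 120 N, or if a joint passes its speed limit or range.

## Robot

A 6-joint arm with a two-finger parallel gripper is mounted at the origin on the work surface. World frame = base frame: x ahead of the robot, y to its left, z up, the work surface at z = 0. Lengths are in m, angles in rad, forces in N, time in s.
With the tool pointing down it reaches from about 0.35 to 0.775 m from the base axis. Payload 5.5 kg.
Tool frame: the origin (TCP) lies midway between the tips of the shut fingers; the grasp point (between the pads) lies 19 mm behind it; z points along the fingers, x is the direction in which the jaws open and shut, and the axes are right-handed (so a half turn about z gives the same grasp; the last joint's range is limited). The gripper opens to 85 mm and grips with 20 to 120 N. Pads are 22 mm wide; open, the fingers measure 114 mm over their backs; the gripper's body (76 mm by 85 mm) begins 54 mm behind the grasp point. The pads swing forward as they close: fully open they stand 13 mm farther back than shut.
Start: joints at [1.024, 0.313, 0.046, 1.304, 0, 1.431], TCP at [0.228, 0.528, 0.231] pointing down, gripper open.
Joint ranges: [-2.76, 2.76], [-0.86, 1.69], [-1.03, 1.26], [-2.2, 2.34], [-1.47, 1.5], [-3.14, 3.14]. Speed limits (rad/s): [2.57, 2.57, 3.14, 3.14, 3.14, 3.14].

## Interface

Orientations are given as [roll, pitch, yaw] about the fixed x, y, z axes, in that order (R = Rz(yaw) Ry(pitch) Rx(roll)).
In Python, from station import env, vision gives the robot as it stands. The module is installed in compiled form; this text tells all that it offers.
- The arm moves only by the tool arm_command, never from a script. Its argument "steps" is a list of rows, each an object with "fingers": the opening, from -1 (shut) to 1 (fully open); "translation": the shift along the tool's x, y, z in cm, a list of three; "angular": the turn, a rotation vector about the tool's x, y, z in rad, a list of three. In form: [{"fingers": fingers, "translation": [tx, ty, tz], "angular": [ax, ay, az]}, ...]. A call has 1 to 20 rows; each row shifts and turns the commanded pose from where the row before left it, along the tool's axes as they then stand; what a row does not reach is not made up. A row lasts 1/12 s, in which the tool goes at most 41.7 mm and 7.16 degrees, less where a joint would pass 70% of its speed; a pose out of reach is approached as far as the arm can. A call is refused whole if a number of a shift passes 4.17 or a number of a turn 0.125, either way. A call with a gripper value outside its range is refused whole. The fingers move at their own pace and stop on an object; the grip force is fixed at half the most. Time passes only in rows, so rows that do not move let the fingers close. It gives the time, the measured TCP pose, the force and the opening at its end, in the units of the state.
- env.state(): the state, without advancing time (a new reading comes with each control period).
- vision.capture(name): name is "scene" or "top" or "wrist"; returns the picture (384x512x3 uint8, blue, green, red); there is no depth.
- vision.get_calibration(name): a dict with "fx", "fy", "cx", "cy" (pixels), "rvec" (rotation vector, rad) and "tvec" (3), from world to camera coordinates, as OpenCV has them. Camera axes: x right, y down, z forward; pixel columns grow to the right and rows downward; lengths in m; the calibration is good to about 2 mm. A picture is of the moment at which its call begins: read the wrist's pose just before it. get_calibration takes no time and is no camera call; for the wrist camera it gives the pose at the moment of the call.
- env.finish_job(): hands the job in, once; it reports no verdict.
Trained networks look in the newest picture that a camera, given by its name, has taken for a name from the list of things; names that differ only in an ending like _2 or _b are one class to them, and where a whole thing is asked for, a point or a joint stands for the part that bears it (a point fixed in the world has none). Each returns a list of dicts, best first, with "score" (0 to 1); they miss things now and then, are a little off and sometimes report something else, mostly with a low value. They report only what shows in the picture. A call takes as long as a camera call.
- vision.find_in(camera, name): "location" ([column, row] in pixels, amid what is visible of it).
- vision.silhouettes(camera, name): "region" (384x512 bool, what is visible of it) and "location" ([column, row] in pixels, amid what is visible of it).
- vision.spot_point(camera, name): "location" ([column, row] in pixels: a listed point, or the origin of a listed thing).
The state is a dict: "t": time; "q": joint angles; "qd": joint speeds; "effort": joint torques, N m; "tool_pos": TCP position; "tool_rot": TCP orientation; "contact_force": force on the tool from outside, world axes, zero at the start; "torque": the same for the moment, N m; "finger_gap": finger opening in m.
Only numpy, scipy, OpenCV 4.12 (cv2) and the standard library are available. Lean on these libraries where they do the work, as an engineer would, in place of code of your own. Each camera call takes 0.05 s, during which the arm holds its last target.

## Working session

There is one attempt and no reset: what is moved stays moved. The work goes in short steps, Python scripts to look and compute and a tool call to move; the robot and the scene stay as the last step left them, time stands still between calls to the robot, and variables do not carry over. Pictures are saved under pics/ and viewed, and the job is handed in when it is done.

Besides the shell and the picture viewer there is one more tool, called after ">>>" as name(argument=value, ...) on one line, values as JSON. arm_command: Moves the arm, as the interface text tells. Its arguments: {"type":"object","properties":{"steps":{"type":"array"}},"required":["steps"]}

```bash
mkdir -p pics; ls; cat > h.py <<'E'
import numpy as np, cv2
from station import env, vision
def cal(n):
    c=vision.get_calibration(n); K=np.array([[c['fx'],0,c['cx']],[0,c['fy'],c['cy']],[0,0,1.]])
    R,_=cv2.Rodrigues(np.array(c['rvec'],float)); return K,R,np.array(c['tvec'],float).ravel()
def ray(n,px,c=None):
    K,R,t=c or cal(n); o=-R.T@t; d=R.T@np.linalg.inv(K)@np.array([px[0],px[1],1.]); return o,d/np.linalg.norm(d)
def atz(n,px,z,c=None):
    o,d=ray(n,px,c); return o+d*(z-o[2])/d[2]
def proj(n,P,c=None):
    K,R,t=c or cal(n); p=K@(R@np.array(P,float)+t); return p[:2]/p[2]
def tri(obs):
    A=np.zeros((3,3));b=np.zeros(3)
    for o,d in obs:
        M=np.eye(3)-np.outer(d,d);A+=M;b+=M@o
    X=np.linalg.solve(A,b); return X,[np.linalg.norm((np.eye(3)-np.outer(d,d))@(X-o)) for o,d in obs]
E
python3 - <<'E'
from h import *
np.set_printoptions(precision=4,suppress=True)
s=env.state(); print(s)
for n in ['scene','top','wrist']:
    im=vision.capture(n); cv2.imwrite(f'pics/{n}0.png',cv2.resize(im,None,fx=1.5,fy=1.5))
    cv2.imwrite(f'pics/raw_{n}0.png',im)
    K,R,t=cal(n); print(n,K[0,0],-R.T@t,R[2])
    for k in ['blue_tab','brass_tee','white_tray']:
        print(k,[(np.array(d['location']).round(1),round(d['score'],2)) for d in vision.spot_point(n,k)][:4])
E
```

```text
pics
{'t': 0.0, 'q': array([ 1.0244,  0.314 ,  0.045 ,  1.3036, -0.    ,  1.4312]), 'qd': array([ 0.0011, -0.0003, -0.0011, -0.0003,  0.0007,  0.0004]), 'effort': array([  0.0004, -48.0629,  29.8531,   0.0194,  -0.0002,   0.    ]), 'tool_pos': array([0.2273, 0.5277, 0.2304]), 'tool_rot': array([-3.1414,  0.0017,  1.164 ]), 'contact_force': array([0.1698, 0.3378, 0.3535]), 'torque': array([ 0.0564, -0.0135, -0.0208]), 'finger_gap': 0.08527898931667903}
scene 357.47544156954814 [1.0438 0.1689 0.5349] [-0.7044 -0.2482 -0.665 ]
blue_tab [(array([150.6, 181.3]), 0.6), (array([134.6, 238.5]), 0.32)]
brass_tee [(array([136.2, 242.9]), 0.98)]
white_tray [(array([371. , 198.2]), 0.66)]
top 359.5119653669799 [ 0.5198 -0.0163  0.7533] [ 0.0906  0.0357 -0.9953]
blue_tab [(array([359.1, 162.1]), 0.57)]
brass_tee [(array([348. , 130.1]), 0.64)]
white_tray [(array([146.5, 259.1]), 0.74)]
wrist 336.07688592284705 [0.1652 0.5553 0.3753] [ 0.2471 -0.107  -0.9631]
blue_tab []
brass_tee []
white_tray []
```

View pics/scene0.png

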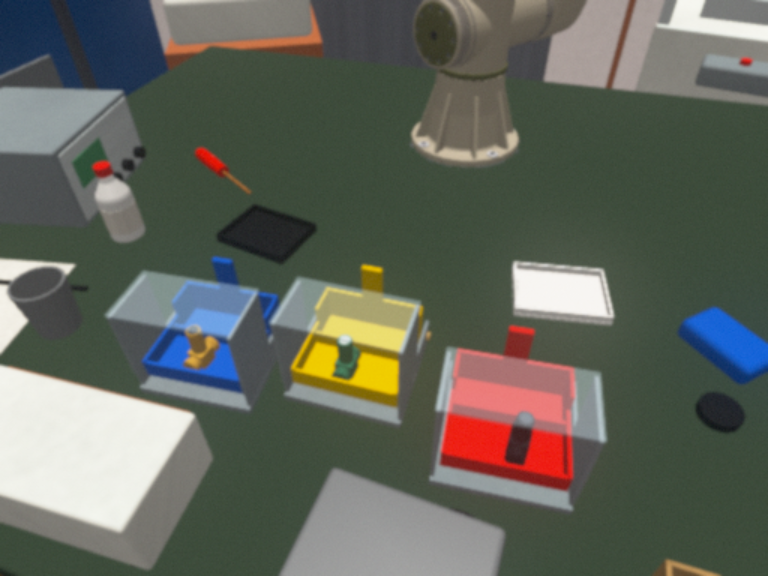

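View pics/top0.png

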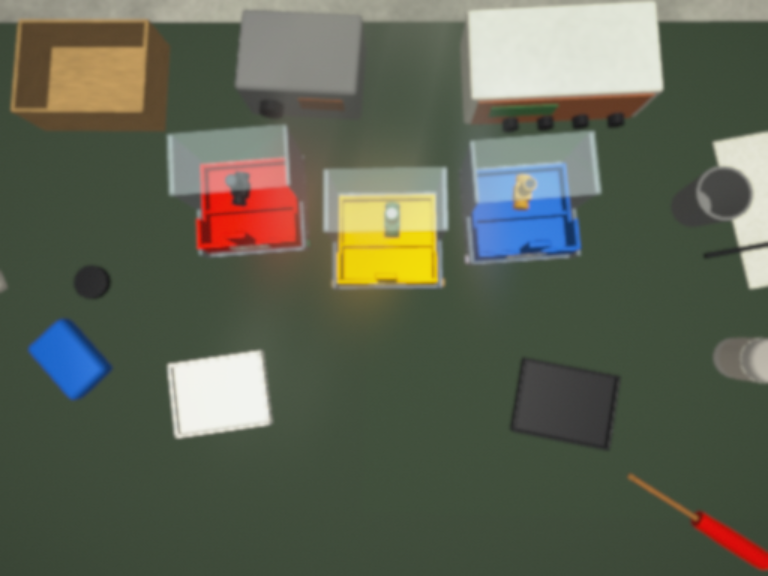

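View pics/wrist0.png

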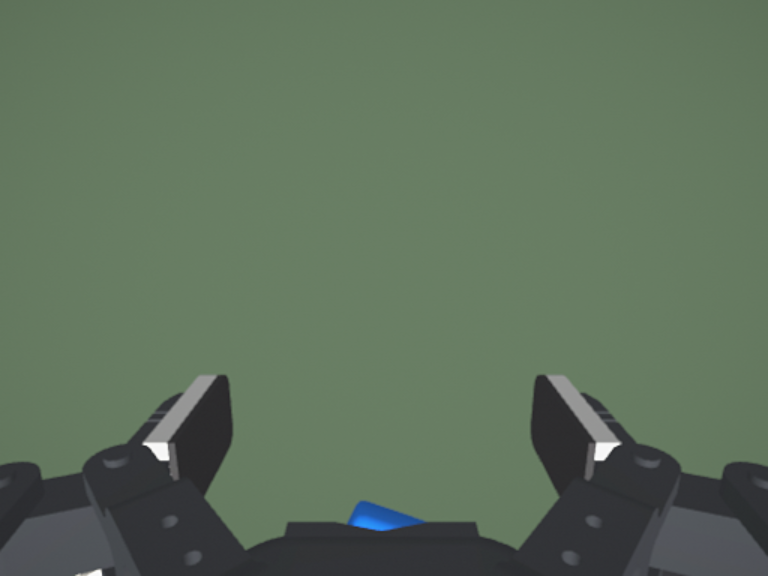

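The scene view shows the blue bin at about (205,315)/1.5 and the white tray at (562,292)/1.5. In the top view the blue bin is at (522,210)/1.5 and the tray at (220,395)/1.5. Next I'll zoom in for the poses.

```bash
python3 - <<'E'
from h import *
np.set_printoptions(precision=4,suppress=True)
S={}
for n in ['scene','top']:
    vision.capture(n)
    for k in ['blue_tab','white_tray','brass_tee','blue_bin']:
        r=vision.silhouettes(n,k)
        for i,d in enumerate(r[:3]):
            m=d['region']; ys,xs=np.where(m); print(n,k,round(d['score'],2),m.sum(),xs.min(),xs.max(),ys.min(),ys.max())
            np.save(f'sil_{n}_{k}_{i}.npy',m)
def o(n,px): return ray(n,px)
print('tab',tri([ray('scene',(150.6,181.3)),ray('top',(359.1,162.1))]), atz('top',(359.1,162.1),.102),atz('scene',(150.6,181.3),.102))
print('tee',tri([ray('scene',(136.2,242.9)),ray('top',(348,130.1))]), atz('top',(348,130.1),.024),atz('scene',(136.2,242.9),.024))
print('tray',tri([ray('scene',(371,198.2)),ray('top',(146.5,259.1))]),atz('top',(146.5,259.1),.0),atz('scene',(371,198.2),.0))
im=cv2.imread('pics/raw_top0.png'); cv2.imwrite('pics/top_c.png',cv2.resize(im[80:180,295:415],None,fx=6,fy=6,interpolation=cv2.INTER_CUBIC))
im=cv2.imread('pics/raw_scene0.png'); cv2.imwrite('pics/scene_c.png',cv2.resize(im[160:275,65:195],None,fx=6,fy=5.2,interpolation=cv2.INTER_CUBIC))
E
```

```text
scene blue_tab 0.87 1777 97 186 171 260
scene white_tray 0.98 2347 342 408 174 215
scene white_tray 0.24 1896 96 185 172 261
scene brass_tee 0.85 424 122 146 221 245
scene blue_bin 0.94 1842 96 186 171 260
scene blue_bin 0.32 411 123 146 222 245
top blue_tab 0.82 2487 314 385 132 173
top white_tray 0.67 3202 112 181 234 291
top white_tray 0.41 60 343 352 134 140
top brass_tee 0.39 41 343 352 135 139
top blue_bin 0.84 2512 314 386 132 173
tab (array([ 0.6267, -0.1822,  0.1003]), [np.float64(0.002679140067322349), np.float64(0.0026791400673225447)]) [ 0.6277 -0.1843  0.102 ] [ 0.628  -0.1779  0.102 ]
tee (array([ 0.7083, -0.1832,  0.0143]), [np.float64(0.0015615559616160427), np.float64(0.0015615559616159393)]) [ 0.7066 -0.1824  0.024 ] [ 0.7142 -0.175   0.024 ]
tray (array([0.4349, 0.2275, 0.0026]), [np.float64(0.0023040914833721117), np.float64(0.002304091483372039)]) [0.4341 0.2308 0.    ] [0.4333 0.2256 0.    ]
```

View pics/top_c.png

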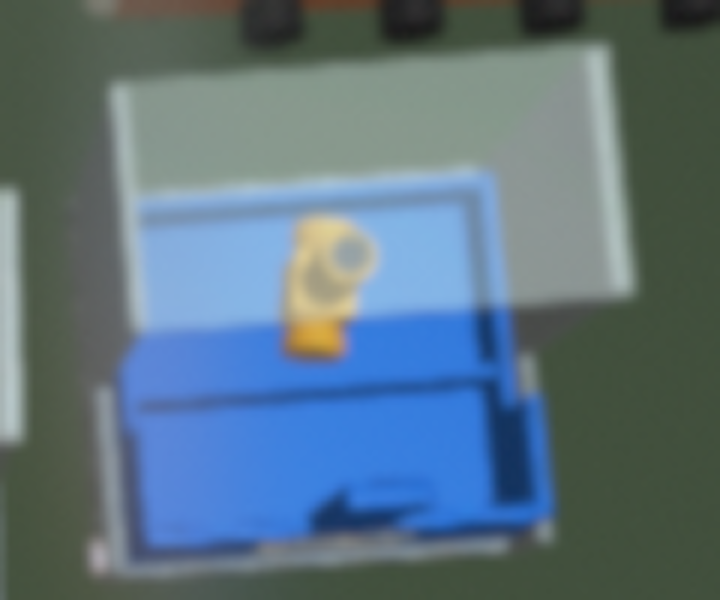

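View pics/scene_c.png

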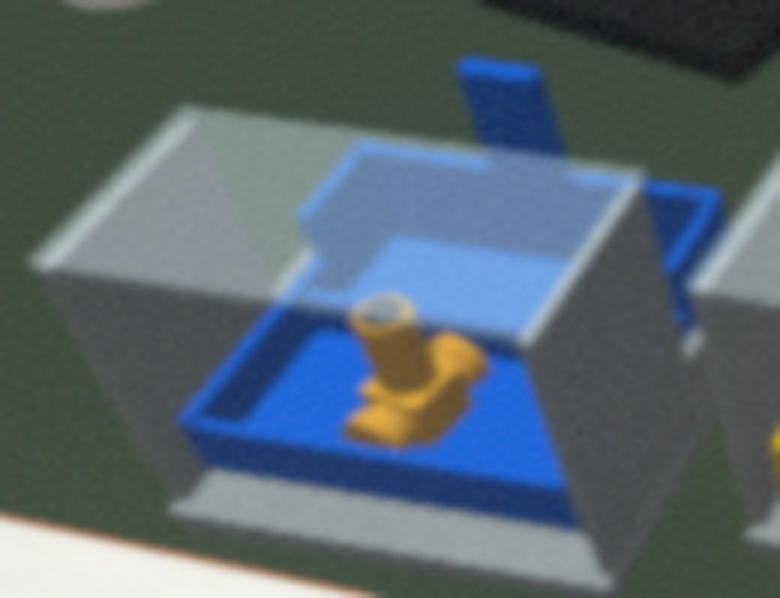

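```bash
cat >> h.py <<'E'
from scipy.optimize import least_squares
from scipy.spatial.transform import Rotation as Ro
def pose(): 
    s=env.state(); return np.array(s['tool_pos']),Ro.from_euler('xyz',s['tool_rot'])
def goto(p,R):
    "total tool-frame translation (cm) done first, then rotvec"
    p0,R0=pose(); return R0.inv().apply(np.array(p)-p0)*100,(R0.inv()*R).as_rotvec()
E
python3 - <<'E'
from h import *
np.set_printoptions(precision=4,suppress=True)
T=lambda u,v:(295+u/6,80+v/6); S=lambda u,v:(65+u/6,160+v/5.2)
obs=[('top',T(108,82),(131,72,112+20)),('top',T(610,43),(131,-72,132)),('top',T(137,332),(55,72,132)),('top',T(636,296),(55,-72,132)),
('scene',S(183,106),(55,-72,132)),('scene',S(643,171),(55,72,132)),('scene',S(528,343),(131,72,132)),('scene',S(33,266),(131,-72,132))]
cs={n:cal(n) for n in('scene','top')}
def W(p,l): c,s=np.cos(p[2]),np.sin(p[2]); return np.array([p[0]+(c*l[0]-s*l[1])/1e3,p[1]+(s*l[0]+c*l[1])/1e3,l[2]/1e3])
for sel in (('top',),('scene',),('top','scene')):
    f=lambda p:np.concatenate([proj(n,W(p,l),cs[n])-np.array(px) for n,px,l in obs if n in sel])
    r=least_squares(f,[.63,-.18,.05]); print(sel,r.x,r.fun.round(1))
p=r.x
print('tab pred',W(p,(4,0,102)), [proj(n,W(p,(4,0,102)),cs[n]) for n in cs])
# tray
h=(50,65)
m={n:np.load(f'sil_{n}_white_tray_0.npy').astype(np.uint8) for n in cs}
for n in cs:
    print(n,cv2.minAreaRect(cv2.findNonZero(m[n])))
def ftray(q,sel=('top','scene')):
    out=[]
    for n in sel:
        c=max(cv2.findContours(m[n],cv2.RETR_EXTERNAL,cv2.CHAIN_APPROX_NONE)[0],key=cv2.contourArea)
        P=[proj(n,W(q,(a,b,z)),cs[n]) for a in(-50,50) for b in(-65,65) for z in(0,16)]
        hull=cv2.convexHull(np.array(P,np.float32))
        out+= [cv2.pointPolygonTest(hull,(float(x),float(y)),True) for [[x,y]] in c]
    return np.array(out)
for sel in (('top',),('scene',),('top','scene')):
    r=least_squares(ftray,[.434,.228,.05],args=(sel,),loss='soft_l1',diff_step=1e-3); print('tray',sel,r.x,np.sqrt(np.mean(r.fun**2)))
E
```

```text
('top',) [ 0.6201 -0.1818  0.0878] [ 1.  -0.1 -0.6 -0.1 -0.1  0.3 -0.3 -0. ]
('scene',) [ 0.6232 -0.1798  0.092 ] [ 0.3  0.2  0.5 -0.1  0.1 -0.1 -0.9 -0.1]
('top', 'scene') [ 0.6212 -0.1813  0.0897] [ 0.6 -0.7 -1.  -0.8 -0.5 -0.3 -0.6 -0.7  0.3 -0.7  0.2 -1.  -0.3 -1.2
 -0.9 -1.3]
tab pred [ 0.6252 -0.1809  0.102 ] [array([149.9734, 180.0482]), array([357.2273, 163.4176])]
scene ((375.0232238769531, 194.25218200683594), (69.16546630859375, 37.025146484375), 5.355824947357178)
top ((146.21630859375, 262.70050048828125), (49.87102508544922, 65.32516479492188), 82.303955078125)
tray ('top',) [0.4287 0.2275 0.1645] 0.6761326169803356
tray ('scene',) [0.4259 0.2277 0.1594] 0.6055658972308658
tray ('top', 'scene') [0.4279 0.2276 0.1617] 0.7572180493552666
```

>>> arm_command(steps=[{"fingers": -1, "translation": [-2.4, 3.36, 0], "angular": [0, 0, 0]}, {"fingers": -1, "translation": [-2.4, 3.36, 0], "angular": [0, 0, 0]}, {"fingers": -1, "translation": [-2.4, 3.36, 0], "angular": [0, 0, 0]}, {"fingers": -1, "translation": [-2.4, 3.36, 0], "angular": [0, 0, 0]}, {"fingers": -1, "translation": [-2.4, 3.36, 0], "angular": [0, 0, 0]}, {"fingers": -1, "translation": [-2.4, 3.36, 0], "angular": [0, 0, 0]}, {"fingers": -1, "translation": [-2.4, 3.36, 0], "angular": [0, 0, 0]}, {"fingers": -1, "translation": [-2.4, 3.36, 0], "angular": [0, 0, 0]}, {"fingers": -1, "translation": [-2.4, 3.36, 0], "angular": [0, 0, 0]}, {"fingers": -1, "translation": [-2.4, 3.36, 0], "angular": [0, 0, 0]}, {"fingers": -1, "translation": [-2.4, 3.36, 0], "angular": [0, 0, 0]}, {"fingers": -1, "translation": [-2.4, 3.36, 0], "angular": [0, 0, 0]}, {"fingers": -1, "translation": [-2.4, 3.36, 0], "angular": [0, 0, 0]}, {"fingers": -1, "translation": [-2.4, 3.36, 0], "angular": [0, 0, 0]}, {"fingers": -1, "translation": [-2.4, 3.36, 0], "angular": [0, 0, 0]}, {"fingers": -1, "translation": [-2.4, 3.36, 0], "angular": [0, 0, 0]}, {"fingers": -1, "translation": [-2.4, 3.36, 0], "angular": [0, 0, 0]}, {"fingers": -1, "translation": [-2.4, 3.36, 0], "angular": [0, 0, 0]}, {"fingers": -1, "translation": [-2.4, 3.36, 0], "angular": [0, 0, 0]}, {"fingers": -1, "translation": [-2.4, 3.36, 0], "angular": [0, 0, 0]}])

```text
t: 2.77
tool_pos: [0.6555, -0.1806, 0.2313]
tool_rot: [3.141, -0.0, 1.164]
contact_force: [0.7, 0.0, 0.4]
finger_gap: -0.0002
```

>>> arm_command(steps=[{"fingers": -1, "translation": [0, 0, 0], "angular": [0, 0, -0.1]}, {"fingers": -1, "translation": [0, 0, 0], "angular": [0, 0, -0.1]}, {"fingers": -1, "translation": [0, 0, 0], "angular": [0, 0, -0.1]}, {"fingers": -1, "translation": [0, 0, 0], "angular": [0, 0, -0.1]}, {"fingers": -1, "translation": [0, 0, 0], "angular": [0, 0, -0.1]}, {"fingers": -1, "translation": [0, 0, 0], "angular": [0, 0, 0]}, {"fingers": -1, "translation": [0, 0, 0], "angular": [0, 0, 0]}])

```text
t: 3.35
tool_pos: [0.6548, -0.1786, 0.2312]
tool_rot: [-3.142, -0.0, 1.661]
contact_force: [-0.8, 0.7, 0.1]
finger_gap: -0.0001
```

```bash
cat >> h.py <<'E'
PV=np.array([.6212,-.1813]);PSI=.0897
EX=np.array([np.cos(PSI),np.sin(PSI),0]);EY=np.array([-np.sin(PSI),np.cos(PSI),0])
def B(x,y,z): return np.array([PV[0],PV[1],0])+EX*x/1e3+EY*y/1e3+np.array([0,0,z/1e3])
def loc(P):
    d=np.array(P)-np.array([PV[0],PV[1],0]); return np.array([d@EX,d@EY,d[2]])*1e3
E
python3 - <<'E'
from h import *
np.set_printoptions(precision=4,suppress=True)
p,R=pose(); print(env.state()['t'],p,loc(p),R.as_euler('xyz'),env.state()['finger_gap'],env.state()['contact_force'])
print(goto(B(33,0,83),Ro.from_euler('xyz',[np.pi,0,np.pi/2+PSI])))
im=vision.capture('wrist'); print(proj('wrist',B(4,0,120))*1.5,proj('wrist',B(55,0,132))*1.5)
cv2.imwrite('pics/wrist1.png',cv2.resize(im,None,fx=1.5,fy=1.5))
im=vision.capture('scene');cv2.imwrite('pics/scene1.png',cv2.resize(im[100:275,65:265],None,fx=4,fy=3.4,interpolation=cv2.INTER_CUBIC))
E
```

```text
3.35 [ 0.6548 -0.1786  0.2312] [ 33.6876  -0.3463 231.1902] [-3.1415 -0.0001  1.6612] -0.00012127991323346353 [-0.8134  0.7086  0.1008]
(array([ 0.0326, -0.0679, 14.819 ]), array([-0.0001, -0.0001,  0.0007]))
[381.4427 233.111 ] [381.2441 335.8015]
```

View pics/wrist1.png

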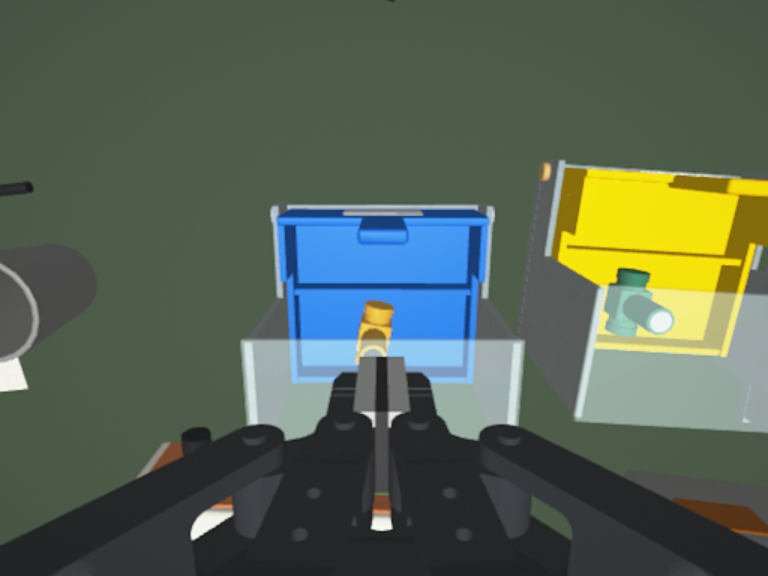

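View pics/scene1.png

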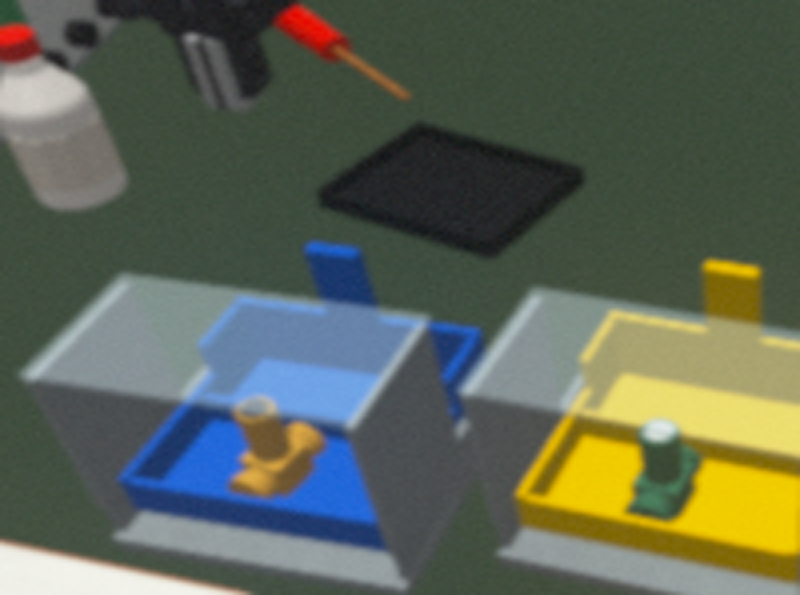

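>>> arm_command(steps=[{"fingers": -1, "translation": [0, 0, 3.7], "angular": [0, 0, 0]}, {"fingers": -1, "translation": [0, 0, 3.7], "angular": [0, 0, 0]}, {"fingers": -1, "translation": [0, 0, 3.7], "angular": [0, 0, 0]}, {"fingers": -1, "translation": [0, 0, 2.7], "angular": [0, 0, 0]}, {"fingers": -1, "translation": [0, 0, 1.0], "angular": [0, 0, 0]}, {"fingers": -1, "translation": [0, 0, 0], "angular": [0, 0, 0]}])

```text
t: 3.95
tool_pos: [0.6525, -0.1777, 0.0799]
tool_rot: [-3.136, -0.003, 1.663]
contact_force: [-0.5, -0.2, -0.4]
finger_gap: -0.0003
```

>>> arm_command(steps=[{"fingers": -1, "translation": [0, -0.7, 0], "angular": [0, 0, 0]}, {"fingers": -1, "translation": [0, -0.7, 0], "angular": [0, 0, 0]}, {"fingers": -1, "translation": [0, -0.4, 0], "angular": [0, 0, 0]}, {"fingers": -1, "translation": [0, -0.4, 0], "angular": [0, 0, 0]}, {"fingers": -1, "translation": [0, -0.4, 0], "angular": [0, 0, 0]}, {"fingers": -1, "translation": [0, -0.4, 0], "angular": [0, 0, 0]}])

```text
t: 4.45
tool_pos: [0.6287, -0.1818, 0.0864]
tool_rot: [3.132, 0.002, 1.664]
contact_force: [7.8, 0.9, -3.9]
finger_gap: 0.0002
```

>>> arm_command(steps=[{"fingers": -1, "translation": [0, -0.4, 0], "angular": [0, 0, 0]}, {"fingers": -1, "translation": [0, -0.4, 0], "angular": [0, 0, 0]}, {"fingers": -1, "translation": [0, -0.4, 0], "angular": [0, 0, 0]}, {"fingers": -1, "translation": [0, -0.4, 0], "angular": [0, 0, 0]}, {"fingers": -1, "translation": [0, -0.4, 0], "angular": [0, 0, 0]}, {"fingers": -1, "translation": [0, -0.4, 0], "angular": [0, 0, 0]}])

```text
t: 4.95
tool_pos: [0.6053, -0.1846, 0.087]
tool_rot: [3.131, 0.003, 1.664]
contact_force: [8.5, 0.4, -1.1]
finger_gap: -0.0
```

>>> arm_command(steps=[{"fingers": -1, "translation": [0, -0.4, 0], "angular": [0, 0, 0]}, {"fingers": -1, "translation": [0, -0.3, 0], "angular": [0, 0, 0]}, {"fingers": -1, "translation": [0, -0.3, 0], "angular": [0, 0, 0]}, {"fingers": -1, "translation": [0, -0.2, 0], "angular": [0, 0, 0]}])

```text
t: 5.28
tool_pos: [0.593, -0.1859, 0.0872]
tool_rot: [3.131, 0.003, 1.664]
contact_force: [6.5, 0.4, 0.1]
finger_gap: 0.0001
```

>>> arm_command(steps=[{"fingers": -1, "translation": [0, -0.2, 0], "angular": [0, 0, 0]}, {"fingers": -1, "translation": [0, -0.2, 0], "angular": [0, 0, 0]}])

```text
t: 5.45
tool_pos: [0.5891, -0.1863, 0.0872]
tool_rot: [3.131, 0.004, 1.664]
contact_force: [6.3, 1.5, 0.7]
finger_gap: 0.0002
```

>>> arm_command(steps=[{"fingers": -1, "translation": [0, -0.2, 0], "angular": [0, 0, 0]}, {"fingers": -1, "translation": [0, 0, 0], "angular": [0, 0, 0]}])

```text
t: 5.62
tool_pos: [0.5867, -0.1865, 0.0872]
tool_rot: [3.132, 0.004, 1.664]
contact_force: [4.8, -0.1, 1.4]
finger_gap: -0.0001
```

```bash
python3 - <<'E'
from h import *
np.set_printoptions(precision=4,suppress=True)
p,R=pose(); s=env.state();print(s['t'],loc(p),s['contact_force'])
im=vision.capture('scene');cv2.imwrite('pics/scene2.png',cv2.resize(im[100:275,65:265],None,fx=4,fy=3.4,interpolation=cv2.INTER_CUBIC))
E
```

```text
5.6167 [-34.8384  -2.1293  87.207 ] [ 4.8063 -0.0626  1.4029]
```

View pics/scene2.png

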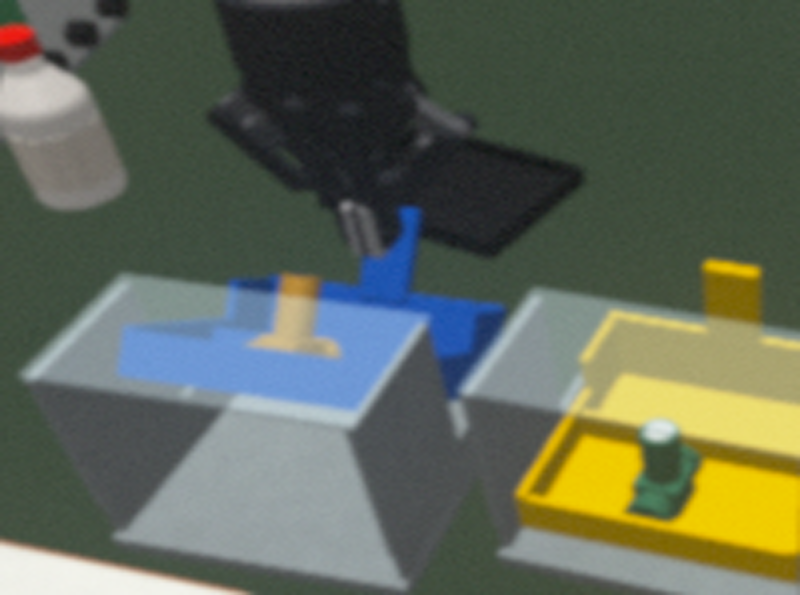

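>>> arm_command(steps=[{"fingers": -1, "translation": [0, -0.2, 0], "angular": [0, 0, 0]}, {"fingers": -1, "translation": [0, -0.2, 0], "angular": [0, 0, 0]}, {"fingers": -1, "translation": [0, 0, 0], "angular": [0, 0, 0]}])

```text
t: 5.92
tool_pos: [0.5844, -0.1869, 0.0879]
tool_rot: [3.129, 0.004, 1.664]
contact_force: [8.7, 1.9, 1.6]
finger_gap: -0.0001
```

>>> arm_command(steps=[{"fingers": -1, "translation": [0, -0.2, 0], "angular": [0, 0, 0]}, {"fingers": -1, "translation": [0, 0, 0], "angular": [0, 0, 0]}])

```text
t: 6.08
tool_pos: [0.5839, -0.1872, 0.0885]
tool_rot: [3.126, 0.004, 1.665]
contact_force: [12.6, 2.7, 1.9]
finger_gap: 0.0002
```

>>> arm_command(steps=[{"fingers": -1, "translation": [0, -0.2, 0], "angular": [0, 0, 0]}, {"fingers": -1, "translation": [0, 0, 0], "angular": [0, 0, 0]}])

```text
t: 6.25
tool_pos: [0.5833, -0.1874, 0.0891]
tool_rot: [3.123, 0.005, 1.665]
contact_force: [14.0, 2.4, 1.1]
finger_gap: -0.0002
```

>>> arm_command(steps=[{"fingers": -1, "translation": [0, -0.3, 0], "angular": [0, 0, 0]}, {"fingers": -1, "translation": [0, -0.3, 0], "angular": [0, 0, 0]}, {"fingers": -1, "translation": [0, 0, 0], "angular": [0, 0, 0]}])

```text
t: 6.5
tool_pos: [0.5815, -0.1884, 0.0911]
tool_rot: [3.114, 0.007, 1.666]
contact_force: [21.7, 4.1, 4.8]
finger_gap: -0.0002
```

>>> arm_command(steps=[{"fingers": -1, "translation": [0, 1.0, 0], "angular": [0, 0, 0]}, {"fingers": -1, "translation": [0, 0.8, 0], "angular": [0, 0, 0]}, {"fingers": -1, "translation": [0, 0.3, -2], "angular": [0, 0, 0]}, {"fingers": -1, "translation": [0, 0, -4], "angular": [0, 0, 0]}, {"fingers": -1, "translation": [0, 0, -4], "angular": [0, 0, 0]}, {"fingers": 0.3, "translation": [0, -2, -4], "angular": [0, 0, 0]}, {"fingers": 0.3, "translation": [0, -3, -1], "angular": [0, 0, 0]}, {"fingers": 0.3, "translation": [0, -3, 0], "angular": [0, 0, 0]}, {"fingers": 0.3, "translation": [0, -3, 0], "angular": [0, 0, 0]}, {"fingers": 0.3, "translation": [0, 0, 0], "angular": [0, 0, 0]}])

```text
t: 7.33
tool_pos: [0.4766, -0.1941, 0.2317]
tool_rot: [-3.139, -0.001, 1.662]
contact_force: [-2.0, 0.5, 0.3]
finger_gap: 0.0556
```

```bash
python3 - <<'E'
from h import *
np.set_printoptions(precision=4,suppress=True)
p,R=pose(); s=env.state();print(s['t'],loc(p),s['contact_force'],s['q'])
im=vision.capture('scene');cv2.imwrite('pics/scene3.png',cv2.resize(im[160:260,65:195],None,fx=6,fy=6,interpolation=cv2.INTER_CUBIC))
for n in ['blue_tab','brass_tee']:print('scene',n,vision.spot_point('scene',n)[:2])
im=vision.capture('top');cv2.imwrite('pics/top3.png',cv2.resize(im[80:180,295:415],None,fx=6,fy=6,interpolation=cv2.INTER_CUBIC))
for n in ['blue_tab','brass_tee']:print('top',n,vision.spot_point('top',n)[:2])
im=vision.capture('wrist');cv2.imwrite('pics/wrist3.png',cv2.resize(im,None,fx=1.5,fy=1.5)); cv2.imwrite('pics/raw_wrist3.png',im);print(vision.get_calibration('wrist'))
for n in ['blue_tab','brass_tee']:print('wrist',n,vision.spot_point('wrist',n)[:2])
E
```

```text
7.3333 [-145.1334    0.1948  231.7495] [-2.047   0.5055  0.327 ] [-0.5421  0.1983 -0.1046  1.2705 -0.0013 -0.633 ]
scene blue_tab [{'location': [163.7, 165.8], 'score': 0.72}]
scene brass_tee []
top blue_tab [{'location': [362.2, 192.2], 'score': 0.81}]
top brass_tee [{'location': [356.1, 137.2], 'score': 0.84}]
{'fx': 336.07688592284705, 'fy': 336.07688592284705, 'cx': 254.01853674336937, 'cy': 197.1421892801877, 'rvec': array([-1.98  , -2.1774, -0.2975]), 'tvec': array([ 0.2396, -0.4804,  0.2544])}
wrist blue_tab [{'location': [254.4, 274.8], 'score': 0.9}]
wrist brass_tee [{'location': [249.9, 361.2], 'score': 0.54}]
```

View pics/scene3.png

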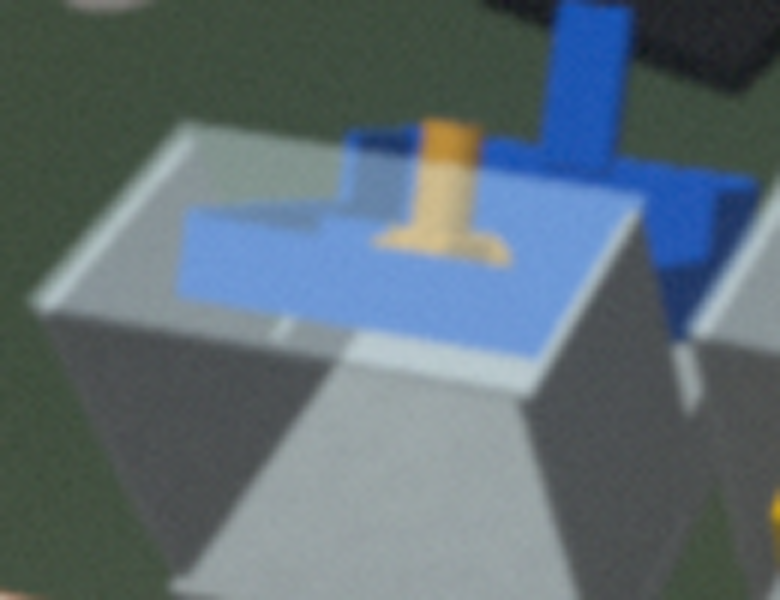

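View pics/top3.png

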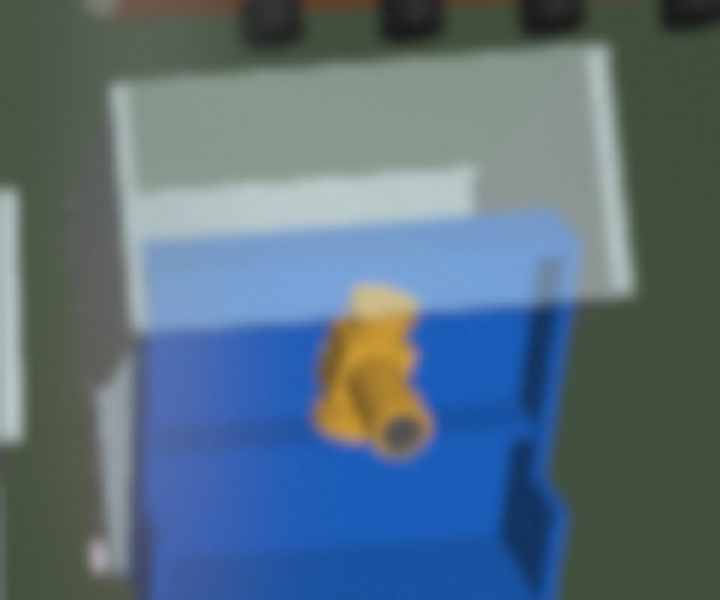

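View pics/wrist3.png

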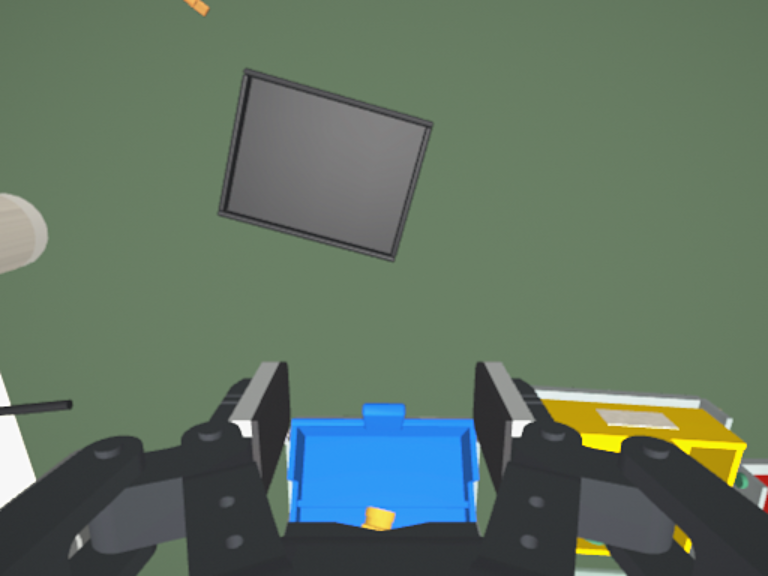

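```bash
cat >> h.py <<'E'
def BT(a,y,h,th=.70): return B(a*np.cos(th)-h*np.sin(th),y,20+a*np.sin(th)+h*np.cos(th))
E
python3 - <<'E'
from h import *
np.set_printoptions(precision=3,suppress=True)
for n,px in (('scene',(163.7,165.8)),('top',(362.2,192.2)),('wrist',(254.4,274.8))):
    print(n,px,[proj(n,BT(4,0,82,t)).round(1) for t in (0.65,.7,.75)])
o=[('top',(295+402/6,80+433/6)),('scene',(65+452/6,160+122/6))]
# top face centre
f=lambda v:proj('top',BT(v[0],v[1],59))-np.array(o[0][1])
r=least_squares(f,[78,0]); print('lx,ly',r.x, proj('scene',BT(*r.x,59)),o[1][1])
v=r.x
for nm,P in (('base',BT(v[0],v[1],4)),('stembase',BT(v[0],v[1],26)),('top',BT(v[0],v[1],59))):
    a=proj('top',P);b=proj('scene',P); print(nm,P,loc(P),'topcrop',(a-[295,80])*6,'scenecrop',(b-[65,160])*6, proj('wrist',P)*1.5)
print('base px',proj('top',BT(v[0],v[1],4)))
E
```

```text
scene (163.7, 165.8) [array([162.5, 169.5]), array([163.4, 169.4]), array([164.3, 169.4])]
top (362.2, 192.2) [array([358. , 191.7]), array([357.8, 193.6]), array([357.6, 195.4])]
wrist (254.4, 274.8) [array([254.3, 279.1]), array([254.4, 274.7]), array([254.4, 270.4])]
lx,ly [78.036 -6.766] [140.746 180.083] (140.33333333333331, 180.33333333333334)
base [ 0.679 -0.183  0.073] [57.108 -6.766 73.331] topcrop [355.536 348.136] scenecrop [431.478 299.776] [371.268 538.398]
stembase [ 0.665 -0.184  0.09 ] [42.935 -6.766 90.158] topcrop [373.366 380.702] scenecrop [440.657 228.22 ] [370.789 539.14 ]
top [ 0.643 -0.186  0.115] [ 21.676  -6.766 115.398] topcrop [402. 433.] scenecrop [454.475 120.499] [369.953 540.431]
base px [354.256 138.023]
```

>>> arm_command(steps=[{"fingers": 0.3, "translation": [0, 0, 0], "angular": [-0.1, 0, 0]}, {"fingers": 0.3, "translation": [0, 0, 0], "angular": [-0.1, 0, 0]}, {"fingers": 0.3, "translation": [0, 0, 0], "angular": [-0.1, 0, 0]}, {"fingers": 0.3, "translation": [0, 0, 0], "angular": [-0.1, 0, 0]}, {"fingers": 0.3, "translation": [0, 0, 0], "angular": [-0.1, 0, 0]}, {"fingers": 0.3, "translation": [0, 0, 0], "angular": [-0.1, 0, 0]}, {"fingers": 0.3, "translation": [0, 0, 0], "angular": [-0.1, 0, 0]}, {"fingers": 0.3, "translation": [0, 0, 0], "angular": [0, 0, 0]}, {"fingers": 0.3, "translation": [0, 0, 0], "angular": [0, 0, 0]}])

```text
t: 8.53
tool_pos: [0.4806, -0.1945, 0.2293]
tool_rot: [2.445, -0.002, 1.662]
contact_force: [0.5, -0.4, -0.0]
finger_gap: 0.0552
```

```bash
cat >> h.py <<'E'
th=.70; SD=-np.sin(th)*EX+np.cos(th)*np.array([0,0,1.])
RG=Ro.from_matrix(np.stack([EY,np.cross(-SD,EY),-SD],1))
E
python3 - <<'E'
from h import *
np.set_printoptions(precision=4,suppress=True)
p,R=pose(); print(env.state()['q'],p,loc(p))
print('pre',goto(BT(78,-6.8,4+80),RG)); print('grasp',goto(BT(78,-6.8,4+26),RG))
im=vision.capture('wrist'); cv2.imwrite('pics/wrist4.png',cv2.resize(im,None,fx=1.5,fy=1.5)); cv2.imwrite('pics/raw_wrist4.png',im)
for s in (55,22,0): print(s,proj('wrist',BT(78,-6.8,4+s))*1.5)
print('roof',proj('wrist',B(55,72,132))*1.5,proj('wrist',B(55,-72,132))*1.5)
E
```

```text
[-0.8594 -0.1822 -0.7074  0.5943  0.5505 -0.8206] [ 0.4806 -0.1945  0.2293] [-141.2518   -0.518   229.2559]
pre (array([-0.6702,  5.1768, 16.6862]), array([-0.0032, -0.0025,  0.    ]))
grasp (array([-0.6838,  5.1942, 22.0862]), array([-0.0032, -0.0025,  0.    ]))
55 [372.523  326.5358]
22 [373.1661 312.5024]
0 [373.5392 304.3623]
roof [479.1773 369.3349] [284.5996 368.7797]
```

View pics/wrist4.png

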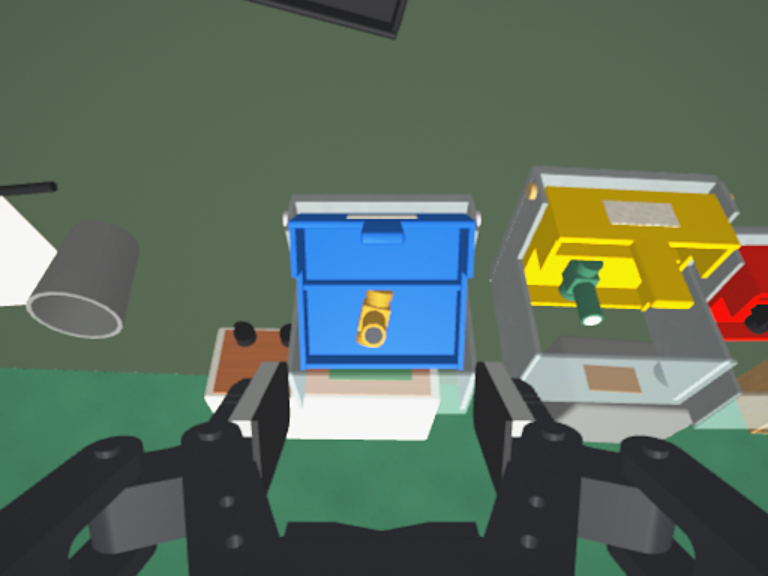

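```bash
python3 - <<'E'
from h import *
np.set_printoptions(precision=1,suppress=True)
im=cv2.imread('pics/raw_wrist4.png'); 
f=6;x0,y0=185,125
c=cv2.resize(im[y0:225,x0:325],None,fx=f,fy=f,interpolation=cv2.INTER_CUBIC)
def dot(P,col):
    q=(proj('wrist',P)-[x0,y0]+.5)*f; cv2.circle(c,tuple(int(v) for v in q),3,col,-1)
for y in(-64,64):
    for a,h in((0,50),(52,4),(52,22),(56,22),(56,4),(116,4),(116,24),(116,4)): dot(BT(a,y*.97,h),(0,0,255))
for y in (-13,13): dot(BT(0,y,100),(0,255,255));dot(BT(8,y,100),(0,255,255))
for s in (0,22,55): dot(BT(78,-6.8,4+s),(0,255,0))
for t in np.linspace(0,6.28,16): dot(BT(78+9*np.cos(t),-6.8+9*np.sin(t),59),(0,255,0))
for y in(-72,72): dot(B(55,y,132),(255,0,255)); dot(B(131,y,132),(255,0,255))
cv2.imwrite('pics/w4o.png',cv2.resize(c,(800,571)))
E
```

View pics/w4o.png

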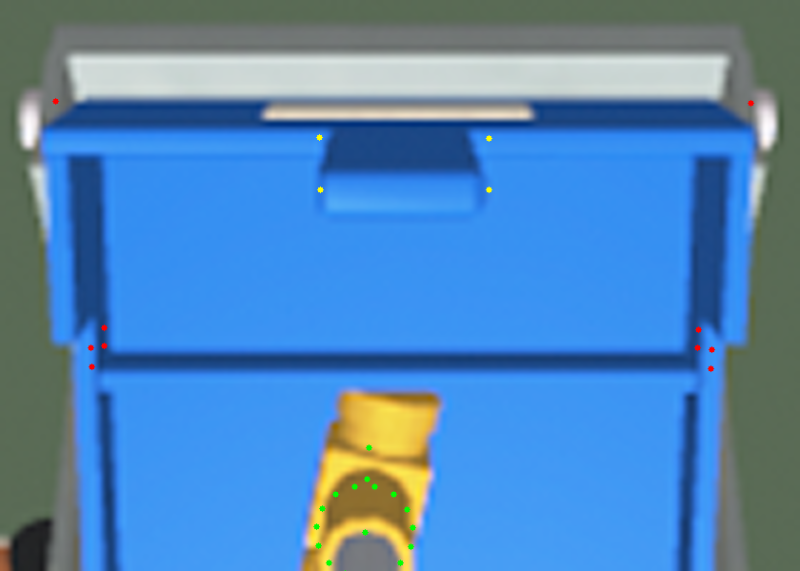

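>>> arm_command(steps=[{"fingers": 0.3, "translation": [-0.12, 1.07, 3.34], "angular": [0, 0, 0]}, {"fingers": 0.3, "translation": [-0.12, 1.07, 3.34], "angular": [0, 0, 0]}, {"fingers": 0.3, "translation": [-0.12, 1.07, 3.34], "angular": [0, 0, 0]}, {"fingers": 0.3, "translation": [-0.12, 1.07, 3.34], "angular": [0, 0, 0]}, {"fingers": 0.3, "translation": [-0.12, 1.07, 3.34], "angular": [0, 0, 0]}, {"fingers": 0.3, "translation": [0, 0, 0], "angular": [0, 0, 0]}, {"fingers": 0.3, "translation": [0, 0, 0], "angular": [0, 0, 0]}])

```text
t: 9.17
tool_pos: [0.6329, -0.1861, 0.1358]
tool_rot: [2.444, -0.001, 1.667]
contact_force: [-0.4, 0.4, -1.2]
finger_gap: 0.0559
```

```bash
python3 - <<'E'
from h import *
np.set_printoptions(precision=4,suppress=True)
p,R=pose(); print(env.state()['q'],p,loc(p))
print('grasp',goto(BT(80,-6,4+26),RG))
im=vision.capture('wrist'); cv2.imwrite('pics/wrist5.png',cv2.resize(im,None,fx=1.5,fy=1.5)); 
for s in (55,22,0): print(s,proj('wrist',BT(80,-6,4+s))*1.5)
print('tcp-proj', proj('wrist',p+R.apply([0,0,.0]))*1.5)
im=vision.capture('scene');cv2.imwrite('pics/scene5.png',cv2.resize(im[100:275,65:265],None,fx=4,fy=3.4,interpolation=cv2.INTER_CUBIC))
E
```

```text
[-0.6001  0.1613 -0.6566  0.1822  0.4253 -0.5697] [ 0.6329 -0.1861  0.1358] [ 11.2482  -5.8273 135.7928]
grasp (array([-0.0421, -0.3064,  5.1324]), array([-0.0026, -0.0051,  0.0045]))
55 [380.08   341.9105]
22 [379.9155 313.7388]
0 [379.831  299.2616]
tcp-proj [380.729  376.9108]
```

View pics/wrist5.png

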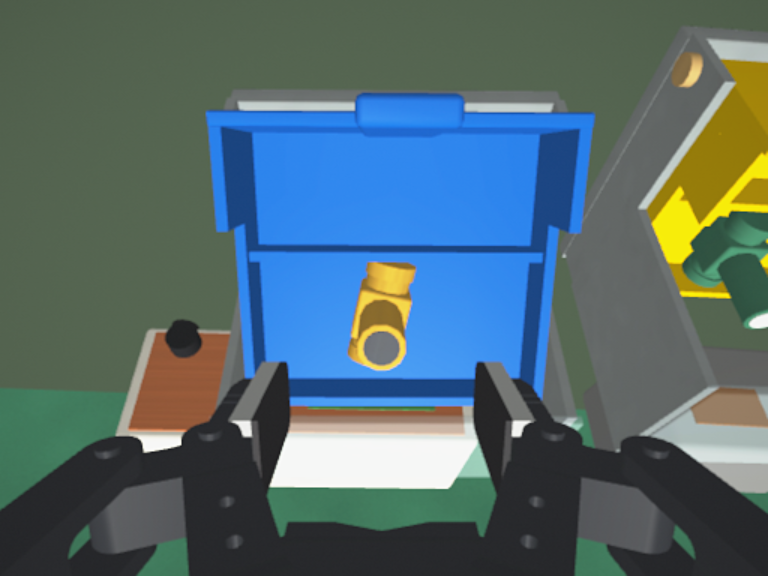

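View pics/scene5.png

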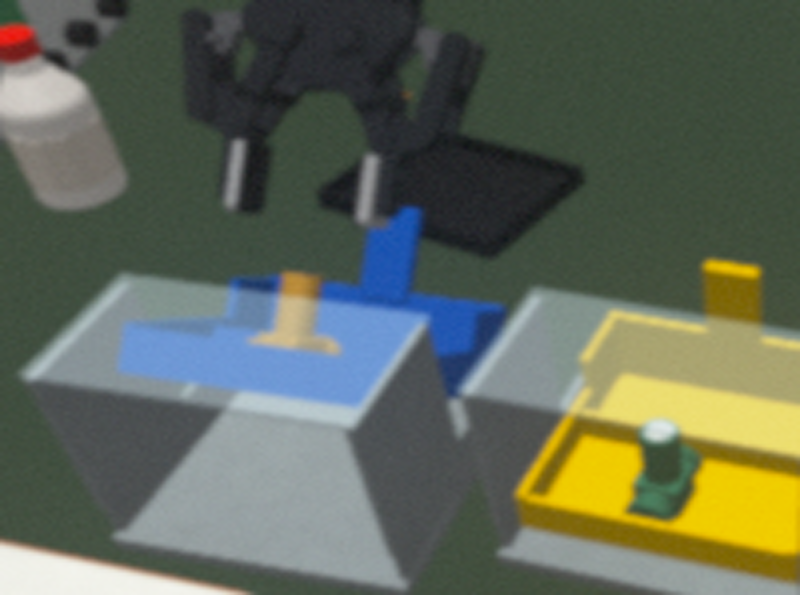

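>>> arm_command(steps=[{"fingers": 0.3, "translation": [-0.04, -0.1, 2.0], "angular": [0, 0, 0]}, {"fingers": 0.3, "translation": [0, -0.1, 1.5], "angular": [0, 0, 0]}, {"fingers": 0.3, "translation": [0, 0, 1.0], "angular": [0, 0, 0]}, {"fingers": 0.3, "translation": [0, 0, 0.6], "angular": [0, 0, 0]}, {"fingers": 0.3, "translation": [0, 0, 0], "angular": [0, 0, 0]}, {"fingers": 0.3, "translation": [0, 0, 0], "angular": [0, 0, 0]}])

```text
t: 9.77
tool_pos: [0.6616, -0.1846, 0.0977]
tool_rot: [2.441, 0.0, 1.664]
contact_force: [0.8, -0.1, 0.2]
finger_gap: 0.0556
```

```bash
python3 - <<'E'
from h import *
np.set_printoptions(precision=4,suppress=True)
p,R=pose(); s=env.state();print(s['q'],loc(p),s['contact_force'])
print('grasp',goto(BT(80,-6,4+26),RG))
im=vision.capture('wrist'); cv2.imwrite('pics/wrist6.png',cv2.resize(im,None,fx=1.5,fy=1.5)); 
im=vision.capture('scene');cv2.imwrite('pics/scene6.png',cv2.resize(im[100:275,65:265],None,fx=4,fy=3.4,interpolation=cv2.INTER_CUBIC))
E
```

```text
[-0.565   0.2585 -0.6556  0.0684  0.405  -0.5339] [39.9282 -6.9254 97.6723] [ 0.7729 -0.1224  0.2291]
grasp (array([ 0.092 , -0.0576,  0.3686]), array([ 0.0004, -0.0019,  0.0028]))
```

View pics/wrist6.png

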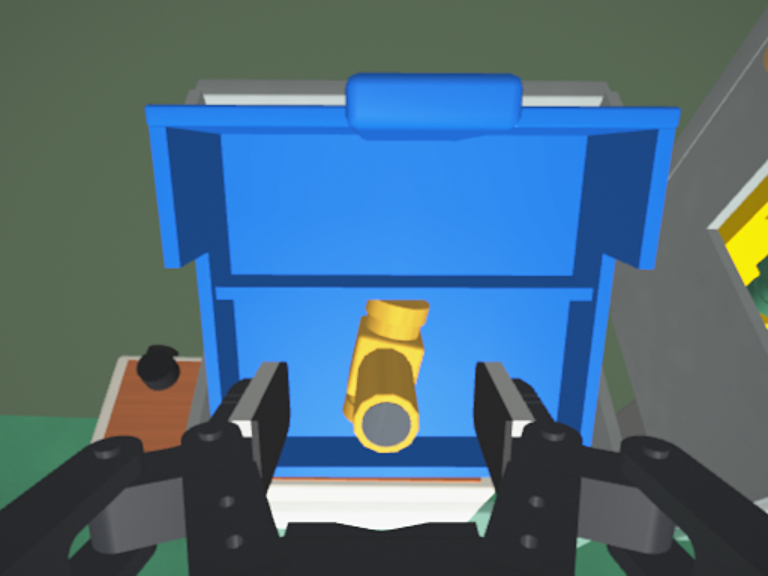

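View pics/scene6.png

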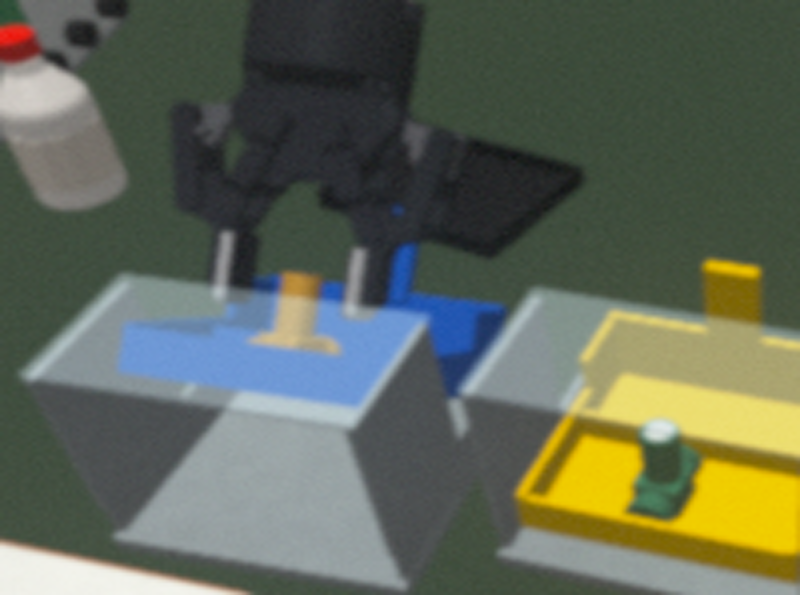

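>>> arm_command(steps=[{"fingers": 0.3, "translation": [0.07, 0, 0.3], "angular": [0, 0, 0]}, {"fingers": 0.3, "translation": [0, 0, 0], "angular": [0, 0, 0]}, {"fingers": -0.3, "translation": [0, 0, 0], "angular": [0, 0, 0]}, {"fingers": -0.4, "translation": [0, 0, 0], "angular": [0, 0, 0]}, {"fingers": -0.5, "translation": [0, 0, 0], "angular": [0, 0, 0]}, {"fingers": -0.55, "translation": [0, 0, 0], "angular": [0, 0, 0]}, {"fingers": -0.6, "translation": [0, 0, 0], "angular": [0, 0, 0]}, {"fingers": -0.7, "translation": [0, 0, 0], "angular": [0, 0, 0]}, {"fingers": -1, "translation": [0, 0, 0], "angular": [0, 0, 0]}, {"fingers": -1, "translation": [0, 0, 0], "angular": [0, 0, 0]}, {"fingers": -1, "translation": [0, 0, 0], "angular": [0, 0, 0]}])

```text
t: 10.78
tool_pos: [0.6634, -0.1835, 0.0948]
tool_rot: [2.441, -0.0, 1.664]
contact_force: [-3.1, -0.1, 1.9]
finger_gap: 0.0161
```

```bash
python3 - <<'E'
from h import *
np.set_printoptions(precision=4,suppress=True)
p,R=pose(); s=env.state();print(s['q'],loc(p),s['contact_force'],s['finger_gap'])
print('grasp',goto(BT(80,-6,4+26),RG))
im=vision.capture('wrist'); cv2.imwrite('pics/wrist7.png',cv2.resize(im,None,fx=1.5,fy=1.5)); 
E
```

```text
[-0.5613  0.265  -0.656   0.0606  0.4032 -0.5307] [41.8166 -5.9625 94.7975] [-3.0981 -0.1075  1.8619] 0.016061551755703264
grasp (array([-0.0038, -0.0169,  0.0269]), array([ 0.0002, -0.0024,  0.0026]))
```

View pics/wrist7.png

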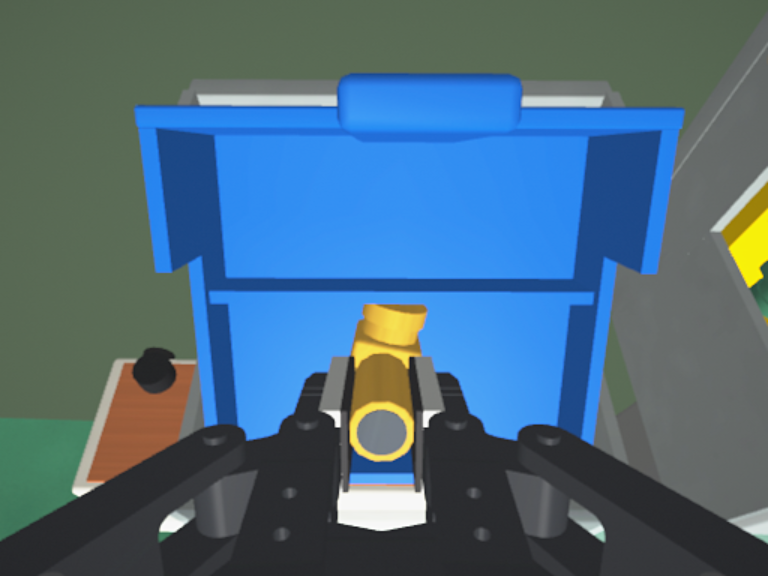

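>>> arm_command(steps=[{"fingers": -1, "translation": [0, 0, -0.5], "angular": [0, 0, 0]}, {"fingers": -1, "translation": [0, 0, -0.8], "angular": [0, 0, 0]}, {"fingers": -1, "translation": [0, 0, -1.2], "angular": [0, 0, 0]}, {"fingers": -1, "translation": [0, 0, -2], "angular": [0, 0, 0]}, {"fingers": -1, "translation": [0, 0, -2.5], "angular": [0, 0, 0]}, {"fingers": -1, "translation": [0, 0, -2.5], "angular": [0, 0, 0]}, {"fingers": -1, "translation": [0, 0, -2.5], "angular": [0, 0, 0]}, {"fingers": -1, "translation": [0, 0, -2.5], "angular": [0, 0, 0]}, {"fingers": -1, "translation": [0, 0, 0], "angular": [0, 0, 0]}])

```text
t: 11.58
tool_pos: [0.5695, -0.1933, 0.2097]
tool_rot: [2.439, 0.003, 1.662]
contact_force: [0.8, -0.5, -1.0]
finger_gap: 0.016
```

```bash
python3 - <<'E'
from h import *
np.set_printoptions(precision=4,suppress=True)
p,R=pose(); s=env.state();print(s['q'],loc(p),s['contact_force'],s['finger_gap'])
im=vision.capture('wrist'); cv2.imwrite('pics/wrist8.png',cv2.resize(im,None,fx=1.5,fy=1.5)); 
im=vision.capture('scene');cv2.imwrite('pics/scene8.png',cv2.resize(im[60:275,65:265],None,fx=3.5,fy=2.8,interpolation=cv2.INTER_CUBIC))
print(vision.spot_point('scene','brass_tee')[:1])
print('tee pred',proj('scene',p+R.apply([0,0,.026])))
E
```

```text
[-0.6965 -0.0282 -0.6472  0.4113  0.4741 -0.6556] [-52.5819  -7.2973 209.7129] [ 0.8076 -0.4679 -0.9929] 0.015997999307770173
[{'location': [147.4, 129.3], 'score': 0.89}]
tee pred [145.9953 128.1675]
```

View pics/wrist8.png

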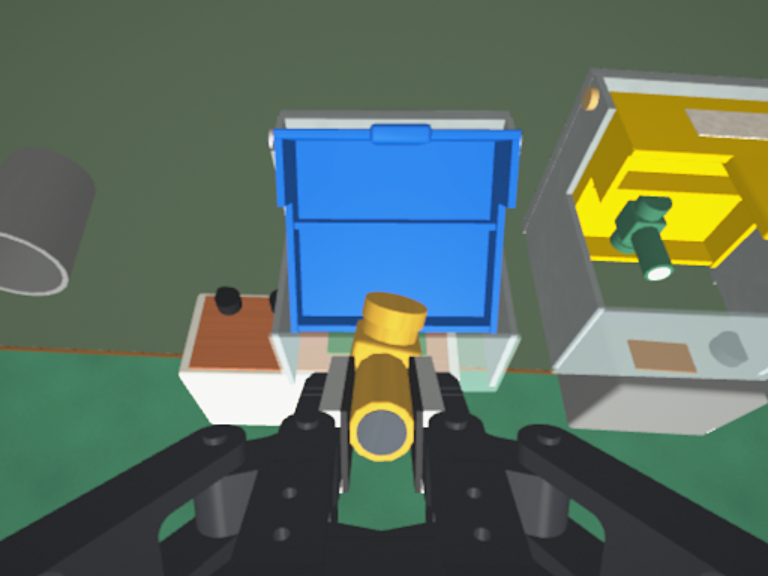

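View pics/scene8.png

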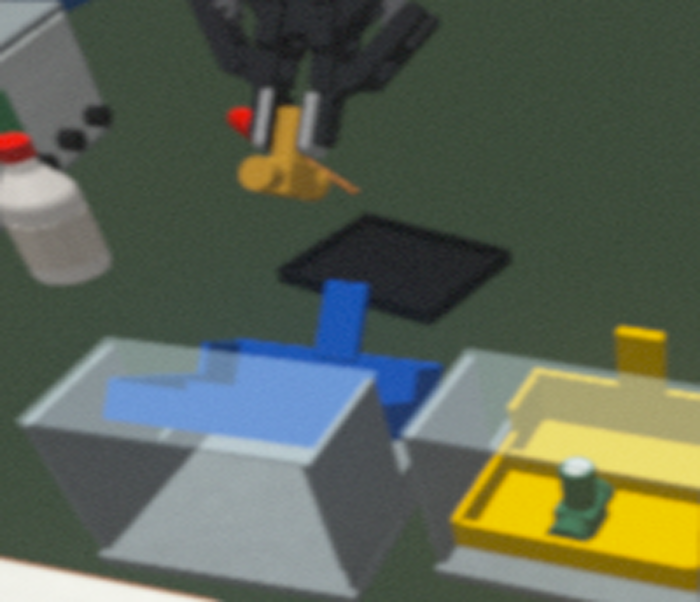

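>>> arm_command(steps=[{"fingers": -1, "translation": [0, 0, 0], "angular": [0.1, 0, 0]}, {"fingers": -1, "translation": [0, 0, 0], "angular": [0.1, 0, 0]}, {"fingers": -1, "translation": [0, 0, 0], "angular": [0.1, 0, 0]}, {"fingers": -1, "translation": [0, 0, 0], "angular": [0.1, 0, 0]}, {"fingers": -1, "translation": [0, 0, 0], "angular": [0.1, 0, 0]}, {"fingers": -1, "translation": [0, 0, 0], "angular": [0.1, 0, 0]}, {"fingers": -1, "translation": [0, 0, 0], "angular": [0.1, 0, 0]}, {"fingers": -1, "translation": [0, 0, 0], "angular": [0, 0, 0]}, {"fingers": -1, "translation": [0, 0, 0], "angular": [0, 0, 0]}])

```text
t: 12.48
tool_pos: [0.5716, -0.1915, 0.2019]
tool_rot: [-3.139, -0.003, 1.666]
contact_force: [-0.0, 0.1, -1.4]
finger_gap: 0.0162
```

>>> arm_command(steps=[{"fingers": -1, "translation": [1.8, -0.43, 0], "angular": [0, 0, 0]}, {"fingers": -1, "translation": [3.6, -0.86, 0], "angular": [0, 0, 0]}, {"fingers": -1, "translation": [3.6, -0.86, 0], "angular": [0, 0, 0]}, {"fingers": -1, "translation": [3.6, -0.86, 0], "angular": [0, 0, 0]}, {"fingers": -1, "translation": [3.6, -0.86, 0], "angular": [0, 0, 0]}, {"fingers": -1, "translation": [3.6, -0.86, 0], "angular": [0, 0, 0]}, {"fingers": -1, "translation": [3.6, -0.86, 0], "angular": [0, 0, 0]}, {"fingers": -1, "translation": [3.6, -0.86, 0], "angular": [0, 0, 0]}, {"fingers": -1, "translation": [3.6, -0.86, 0], "angular": [0, 0, 0]}, {"fingers": -1, "translation": [3.6, -0.86, 0], "angular": [0, 0, 0]}, {"fingers": -1, "translation": [3.6, -0.86, 0], "angular": [0, 0, 0]}, {"fingers": -1, "translation": [3.6, -0.86, 0], "angular": [0, 0, 0]}, {"fingers": -1, "translation": [1.8, -0.43, 0], "angular": [0, 0, 0]}, {"fingers": -1, "translation": [0, 0, 0], "angular": [0, 0, 0]}, {"fingers": -1, "translation": [0, 0, 0], "angular": [0, 0, 0]}, {"fingers": -1, "translation": [0, 0, 0], "angular": [0, 0, 0]}])

```text
t: 13.82
tool_pos: [0.427, 0.2276, 0.2055]
tool_rot: [3.14, -0.0, 1.664]
contact_force: [0.6, -0.4, -1.1]
finger_gap: 0.0164
```

```bash
python3 - <<'E'
from h import *
np.set_printoptions(precision=4,suppress=True)
p,R=pose(); s=env.state();print(s['q'],p,R.as_euler('xyz'),s['contact_force'],s['finger_gap'])
print('to tray (z tcp at .090)',goto([.428,.2275,.090],Ro.from_euler('xyz',[np.pi,0,1.662])))
c=cal('scene')
im=vision.capture('scene');cv2.imwrite('pics/raw_scene9.png',im)
b=p+R.apply([0,0,.026]); t=p-R.apply([0,0,.029])
print(proj('scene',b),proj('scene',t),vision.spot_point('scene','brass_tee')[:1])
cv2.imwrite('pics/scene9.png',cv2.resize(im[60:230,310:450],None,fx=4.5,fy=3.5,interpolation=cv2.INTER_CUBIC))
im=vision.capture('wrist'); cv2.imwrite('pics/wrist9.png',cv2.resize(im,None,fx=1.5,fy=1.5)); 
E
```

```text
[ 0.3235  0.1463 -0.2329  1.1902  0.0001  0.2306] [0.427  0.2276 0.2055] [ 3.1404 -0.0004  1.6637] [ 0.5545 -0.3784 -1.0723] 0.016357512735680833
to tray (z tcp at .090) (array([-0.0215,  0.0889, 11.55  ]), array([ 0.0012, -0.0004,  0.0017]))
[392.6716 125.2069] [400.5091  97.8529] []
```

View pics/scene9.png

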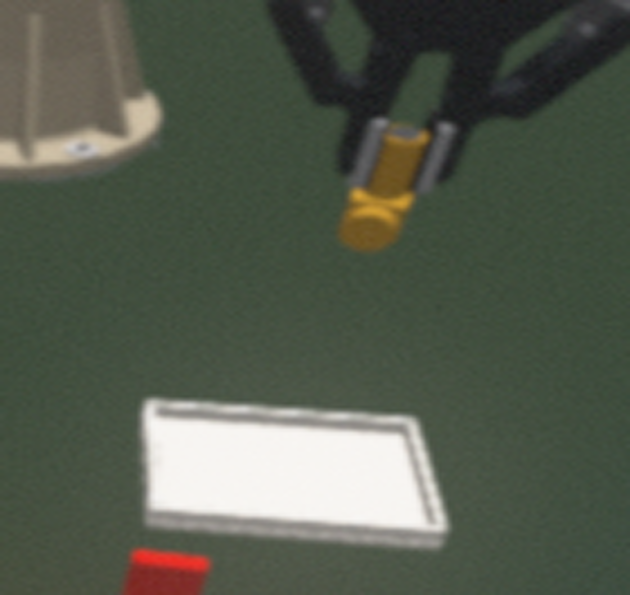

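View pics/wrist9.png

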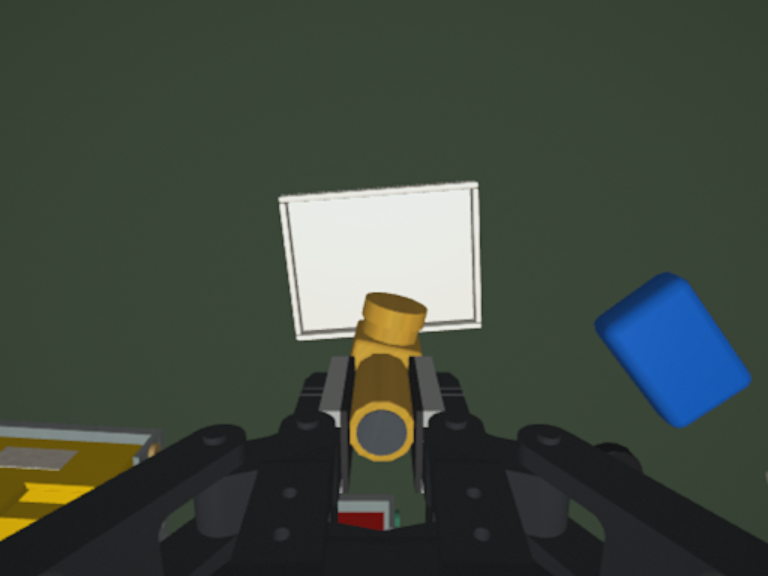

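>>> arm_command(steps=[{"fingers": -1, "translation": [0, 0, 2], "angular": [0, 0, 0]}, {"fingers": -1, "translation": [0, 0.1, 3.6], "angular": [0, 0, 0]}, {"fingers": -1, "translation": [0, 0, 3.6], "angular": [0, 0, 0]}, {"fingers": -1, "translation": [0, 0, 3], "angular": [0, 0, 0]}, {"fingers": -1, "translation": [0, 0, 2], "angular": [0, 0, 0]}, {"fingers": -1, "translation": [0, 0, 1], "angular": [0, 0, 0]}, {"fingers": -1, "translation": [0, 0, 0], "angular": [0, 0, 0]}, {"fingers": -1, "translation": [0, 0, 0], "angular": [0, 0, 0]}, {"fingers": -1, "translation": [0, 0, 0], "angular": [0, 0, 0]}])

```text
t: 14.72
tool_pos: [0.4299, 0.2285, 0.0551]
tool_rot: [3.139, -0.001, 1.663]
contact_force: [0.5, -0.2, -0.9]
finger_gap: 0.0157
```

```bash
python3 - <<'E'
from h import *
np.set_printoptions(precision=4,suppress=True)
p,R=pose(); s=env.state();print(p,R.as_euler('xyz'),s['contact_force'],s['finger_gap'])
for n in ('scene','top'):
    im=vision.capture(n)
    for f in (.022,.026,.030): print(n,f,proj(n,p+R.apply([0,0,f])))
    print(vision.spot_point(n,'brass_tee')[:1])
    cv2.imwrite(f'pics/{n}10.png',cv2.resize(im[120:230,320:440] if n=='scene' else im[215:305,95:195],None,fx=5.5,fy=5.5,interpolation=cv2.INTER_CUBIC))
im=vision.capture('wrist'); cv2.imwrite('pics/wrist10.png',cv2.resize(im,None,fx=1.5,fy=1.5))
for x,y in((-50,-65),(-50,65),(50,-65),(50,65)):
    c,s_=np.cos(.1617),np.sin(.1617); print((x,y),proj('wrist',[.4279+(c*x-s_*y)/1e3,.2276+(s_*x+c*y)/1e3,.016])*1.5)
E
```

```text
[0.4299 0.2285 0.0551] [ 3.139  -0.0007  1.6634] [ 0.4861 -0.1995 -0.9428] 0.015688612152096215
scene 0.022 [375.8492 186.042 ]
scene 0.026 [375.4405 187.4647]
scene 0.03 [375.0346 188.8774]
[]
top 0.022 [142.0338 263.0019]
top 0.026 [142.7135 262.76  ]
top 0.03 [143.3858 262.5207]
[{'location': [141.7, 263.0], 'score': 0.43}]
(-50, -65) [188.2352 215.1249]
(-50, 65) [550.6766 190.3387]
(50, -65) [229.5038 457.7183]
(50, 65) [544.9163 439.0224]
```

View pics/scene10.png

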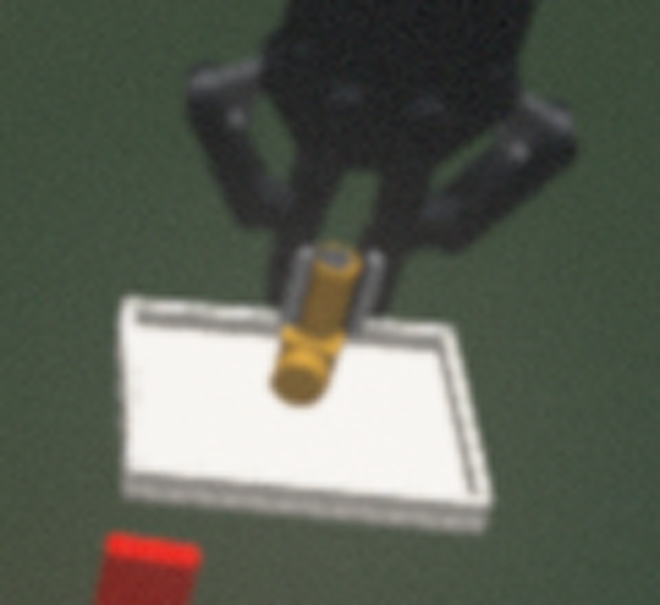

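View pics/wrist10.png

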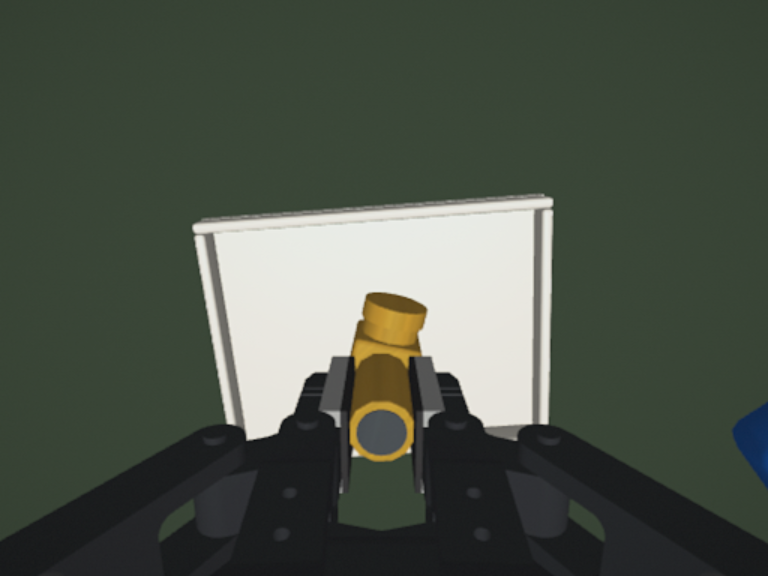

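>>> arm_command(steps=[{"fingers": -1, "translation": [0, 0, 0.7], "angular": [0, 0, 0]}, {"fingers": -1, "translation": [0, 0, 0.5], "angular": [0, 0, 0]}, {"fingers": -1, "translation": [0, 0, 0.4], "angular": [0, 0, 0]}, {"fingers": -1, "translation": [0, 0, 0.2], "angular": [0, 0, 0]}, {"fingers": -1, "translation": [0, 0, 0], "angular": [0, 0, 0]}, {"fingers": -1, "translation": [0, 0, 0], "angular": [0, 0, 0]}])

```text
t: 15.47
tool_pos: [0.4282, 0.2283, 0.0353]
tool_rot: [-3.141, 0.0, 1.664]
contact_force: [-0.5, 1.0, -1.4]
finger_gap: 0.0164
```

>>> arm_command(steps=[{"fingers": -1, "translation": [0, 0, 0.1], "angular": [0, 0, 0]}, {"fingers": -1, "translation": [0, 0, 0.1], "angular": [0, 0, 0]}, {"fingers": -1, "translation": [0, 0, 0.1], "angular": [0, 0, 0]}, {"fingers": -1, "translation": [0, 0, 0], "angular": [0, 0, 0]}, {"fingers": -1, "translation": [0, 0, 0], "angular": [0, 0, 0]}])

```text
t: 15.88
tool_pos: [0.4284, 0.2284, 0.0326]
tool_rot: [-3.142, -0.0, 1.664]
contact_force: [0.4, 0.2, -1.3]
finger_gap: 0.0161
```

>>> arm_command(steps=[{"fingers": -1, "translation": [0, 0, 0.1], "angular": [0, 0, 0]}, {"fingers": -1, "translation": [0, 0, 0.1], "angular": [0, 0, 0]}, {"fingers": -1, "translation": [0, 0, 0], "angular": [0, 0, 0]}, {"fingers": -1, "translation": [0, 0, 0], "angular": [0, 0, 0]}])

```text
t: 16.22
tool_pos: [0.4287, 0.2285, 0.0312]
tool_rot: [3.141, -0.0, 1.664]
contact_force: [-0.6, -0.8, 4.6]
finger_gap: 0.016
```

>>> arm_command(steps=[{"fingers": -1, "translation": [0, 0, 0.1], "angular": [0, 0, 0]}, {"fingers": -1, "translation": [0, 0, 0], "angular": [0, 0, 0]}, {"fingers": -1, "translation": [0, 0, 0], "angular": [0, 0, 0]}])

```text
t: 16.47
tool_pos: [0.4288, 0.2285, 0.0311]
tool_rot: [3.14, -0.0, 1.664]
contact_force: [-3.6, -1.8, 15.0]
finger_gap: 0.016
```

```bash
python3 - <<'E'
from h import *
np.set_printoptions(precision=4,suppress=True)
p,R=pose(); s=env.state();print(p,R.as_euler('xyz'),s['contact_force'],s['torque'],s['finger_gap'])
im=vision.capture('scene')
cv2.imwrite(f'pics/scene11.png',cv2.resize(im[120:230,320:440],None,fx=5.5,fy=5.5,interpolation=cv2.INTER_CUBIC))
E
```

```text
[0.4288 0.2285 0.0311] [ 3.1402 -0.0003  1.664 ] [-3.577  -1.7977 15.006 ] [-0.3167  0.8839  0.0001] 0.01601375538965416
```

View pics/scene11.png

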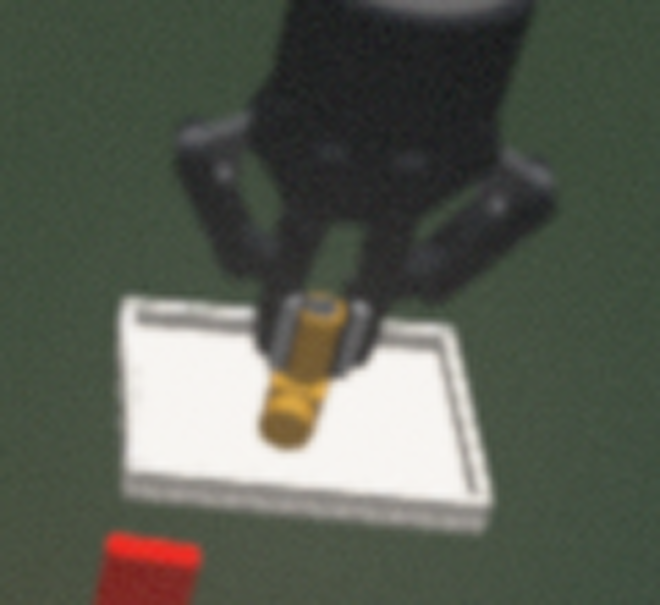

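>>> arm_command(steps=[{"fingers": -1, "translation": [0, 0, -0.1], "angular": [0, 0, 0]}, {"fingers": -1, "translation": [0, 0, 0], "angular": [0, 0, 0]}, {"fingers": -0.6, "translation": [0, 0, 0], "angular": [0, 0, 0]}, {"fingers": -0.5, "translation": [0, 0, 0], "angular": [0, 0, 0]}, {"fingers": -0.3, "translation": [0, 0, 0], "angular": [0, 0, 0]}, {"fingers": 0, "translation": [0, 0, 0], "angular": [0, 0, 0]}, {"fingers": 0.2, "translation": [0, 0, 0], "angular": [0, 0, 0]}, {"fingers": 0.2, "translation": [0, 0, 0], "angular": [0, 0, 0]}, {"fingers": 0.2, "translation": [0, 0, 0], "angular": [0, 0, 0]}])

```text
t: 17.27
tool_pos: [0.4283, 0.2284, 0.0304]
tool_rot: [-3.141, -0.0, 1.664]
contact_force: [0.2, -0.8, -0.3]
finger_gap: 0.0516
```

```bash
python3 - <<'E'
from h import *
np.set_printoptions(precision=4,suppress=True)
p,R=pose(); s=env.state();print(p,s['contact_force'],s['finger_gap'])
im=vision.capture('scene')
cv2.imwrite(f'pics/scene12.png',cv2.resize(im[120:230,320:440],None,fx=5.5,fy=5.5,interpolation=cv2.INTER_CUBIC))
im=vision.capture('wrist'); cv2.imwrite('pics/wrist12.png',cv2.resize(im,None,fx=1.5,fy=1.5))
E
```

```text
[0.4283 0.2284 0.0304] [ 0.1719 -0.7635 -0.3065] 0.051575677001415625
```

View pics/scene12.png

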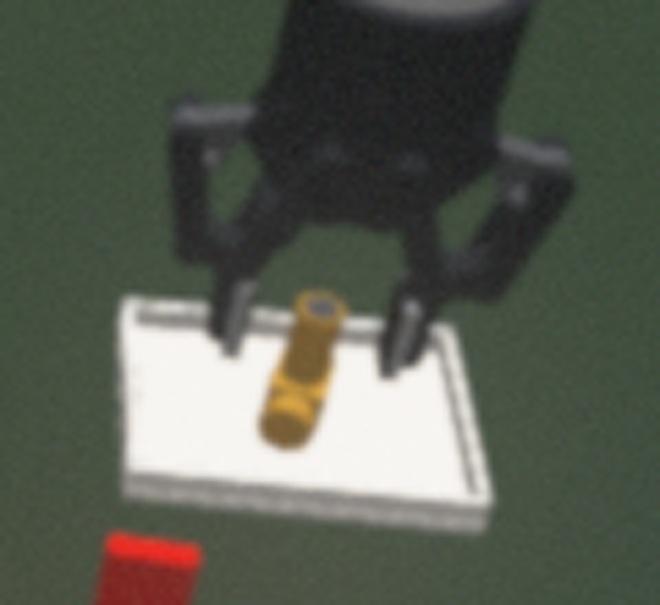

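View pics/wrist12.png

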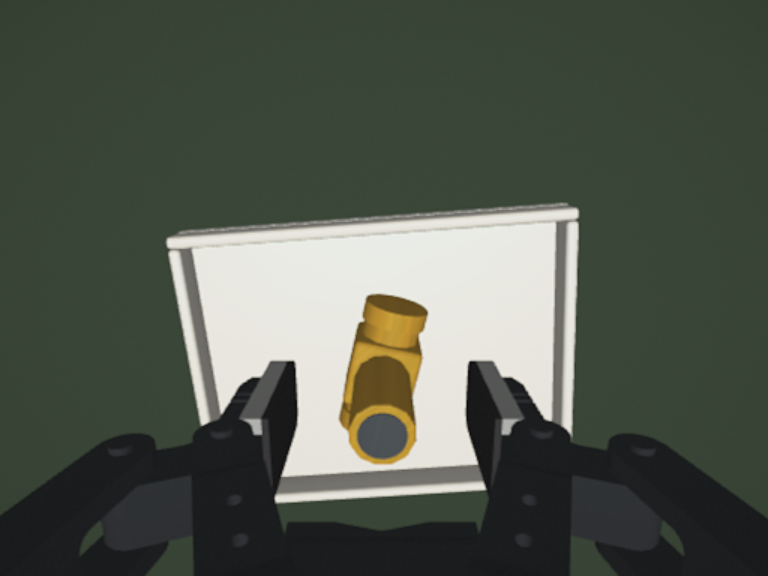

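The fitting stands free with the fingers open, and the scene shows it upright at about (305,370). Next I retract straight up.

>>> arm_command(steps=[{"fingers": 0.2, "translation": [0, 0, -1], "angular": [0, 0, 0]}, {"fingers": 0.2, "translation": [0, 0, -2], "angular": [0, 0, 0]}, {"fingers": 0.2, "translation": [0, 0, -4], "angular": [0, 0, 0]}, {"fingers": 0.2, "translation": [0, 0, -4], "angular": [0, 0, 0]}, {"fingers": 0.2, "translation": [0, 0, -4], "angular": [0, 0, 0]}, {"fingers": 0.2, "translation": [0, 0, -4], "angular": [0, 0, 0]}, {"fingers": 0.2, "translation": [0, -2, 0], "angular": [0, 0, 0]}, {"fingers": 0.2, "translation": [0, 0, 0], "angular": [0, 0, 0]}, {"fingers": 0.2, "translation": [0, 0, 0], "angular": [0, 0, 0]}])

```text
t: 18.12
tool_pos: [0.4084, 0.2266, 0.2218]
tool_rot: [3.14, -0.0, 1.664]
contact_force: [-0.3, 0.6, -0.6]
finger_gap: 0.0517
```

```bash
python3 - <<'E'
from h import *
np.set_printoptions(precision=4,suppress=True)
s=env.state();print(s['t'],s['tool_pos'],s['contact_force'])
im=vision.capture('scene'); cv2.imwrite('pics/scene13.png',cv2.resize(im,None,fx=1.5,fy=1.5))
print(vision.spot_point('scene','brass_tee')[:1],vision.spot_point('scene','blue_tab')[:1])
for t in (.6,.7):print(proj('scene',BT(4,0,82,t)))
for z in (.004,.059): print(z,proj('scene',[.4285,.2285,z]))
im=vision.capture('wrist'); cv2.imwrite('pics/wrist13.png',cv2.resize(im,None,fx=1.5,fy=1.5))
E
```

```text
18.1167 [0.4084 0.2266 0.2218] [-0.2814  0.5573 -0.5626]
[{'location': [373.3, 197.0], 'score': 0.78}] [{'location': [167.6, 167.7], 'score': 0.75}]
[161.6154 169.6441]
[163.4388 169.3761]
0.004 [372.9589 195.6751]
0.059 [378.5991 176.1385]
```

View pics/scene13.png

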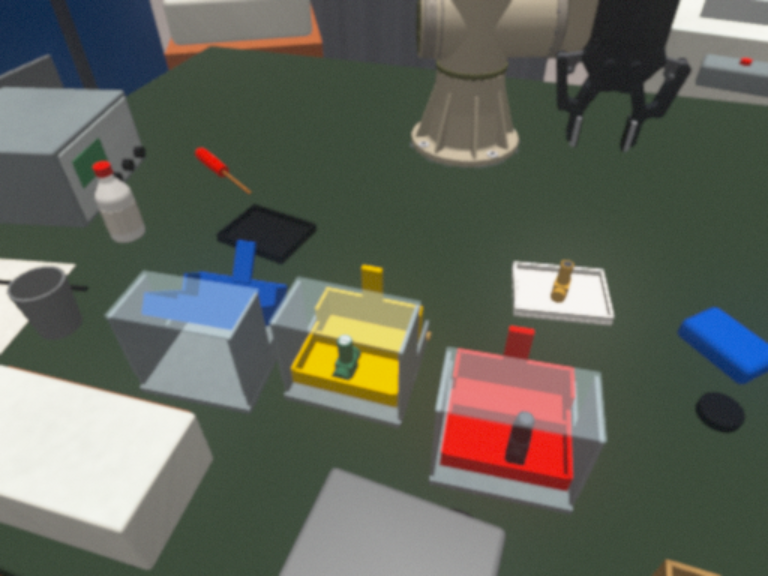

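View pics/wrist13.png

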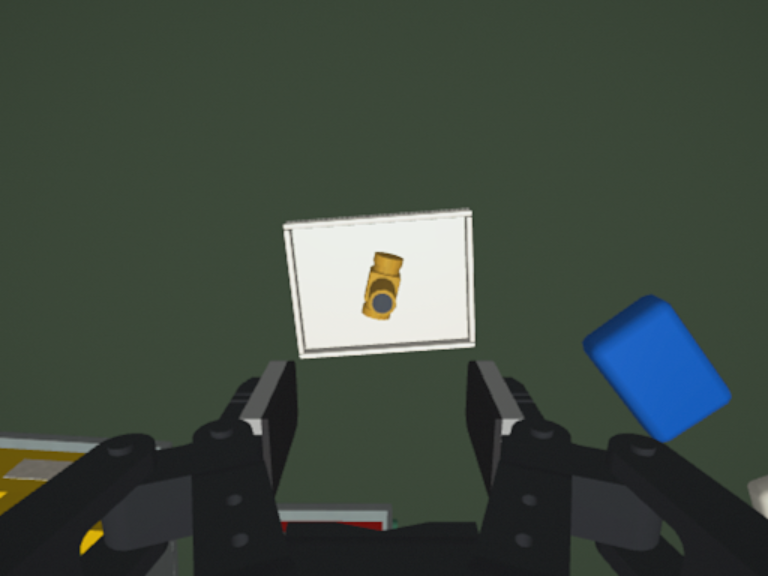

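```bash
python3 -c "
from station import env
print(env.finish_job(), env.state()['t'])"
```

```text
the job is handed in; nothing more can be done
the job is handed in; nothing more can be done
```

The job is handed in at about 18.3 s of the 51 s allowed. The blue bin is tipped forward and left there, and the brass tee stands upright, stem up, near the middle of the white tray's floor.

- **Bin:** I pushed the tab from behind with closed fingers until it stopped moving. The force rose from about 6 to 22 N while the tool hardly moved. Pictures taken afterwards fit a tilt of about 0.70 rad.
- **Tee:** I gripped it by the stem along the tilted axis, lifted it clear and turned it upright. I lowered it in 1 mm steps until it touched the floor. One further millimetre pressed it to about 15 N, so I backed off 1 mm before opening the fingers.
- **Last checks:** After the arm pulled back, the scene and wrist pictures showed the tee standing free in the tray. Its base was within about 1.5 pixels of where I expected it. The bin was still tipped and empty, the other things looked untouched, and the contact force was back to sensor noise (under 1 N).

**Disagreements:**
- The wrist camera put the bin and tee 2 to 4 mm farther back than the scene and top cameras did. I aimed between the two, and the grip held.
- The network's tab point was about 4 pixels off my model in the last scene picture, and also off in the top picture after tipping. The wrist picture agreed with 0.70 rad.
- The grip read about 16 mm on the 18 mm stem; I did not find out why.

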